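# Clamp the bevelled bench block and hold the hardness probe on its mark

### The job

The bevelled steel block is loaded in the fixture: first swing the toggle clamp's handle all the way down so that the clamp grips the block. Then take the hardness probe out of the tool stand, set its spring tip in the middle of the ring drawn on the block's sloping face, probe square to that face, and press gently until the tip is pushed in about half-way, never hard up against its stop. Finish while holding it there, steady in the gripper for the reading, and leave the other tools and everything else on the bench undisturbed.

Things in the scene. Friction and masses are not known exactly. Their poses are not given: they have to be found in the camera images.
- fixture: Clamping fixture, fixed to the bench: aluminium plate 220 x 90 x 12 mm with a steel toggle clamp on one half and the block on the other. Origin: centre of the plate's underside, at bench height. Own x runs along its length from the clamp to the block, y across it, z up. The clamp's base stands at x = -94 to -22 mm, 73 mm high at most
- clamp_handle (a joint): Toggle clamp handle, rad: 0 = open (handle steep, its grip up), 1.15 = fully down (handle level, past centre; it locks and stays). It turns about a fixed hinge (point handle_hinge) whose axis is the fixture's y; the grip swings away from the block and down through 66 degrees. The handle stays where it is left; the clamp's arm swings down on the block as it closes. A few newtons at the grip move it
- handle_hinge (a point): Hinge of the clamp handle, on the fixture at own x = -80 mm, y = 0, 68 mm above the bench
- handle_grip (a point): Centre of the handle's black grip, a bar 72 mm long, 16 mm wide across the fixture (along its y) and 13 mm thick, 75 mm from the hinge. Open: at fixture x = -111 mm, 136 mm above the bench; fully down: x = -155 mm, 68 mm above the bench. Can be pinched across its 16 mm width from straight above, fingers pointing down all the way, or pushed down
- clamp_pad: Sprung rubber pad (16 mm diameter) at the end of the clamp's arm; it presses with about 10 N on the flat part of the block when the handle is fully down. Its origin lies on the arm's pivot (fixture x = -35 mm, 64 mm high); clamped, the arm's top is 86 mm high at most
- block: Bevelled steel bench block, 92 x 44 mm, 0.9 kg, lying loose between the rails of the fixture. Origin: centre of its underside, 12 mm above the bench. Own x as the fixture's: the 36 mm next to the clamp are flat and 34 mm high, the other 56 mm slope down at 15 degrees to 19 mm at the far end
- mark: Thin dark ring, 20 mm diameter, drawn in the middle of the block's sloping face, 38.5 mm above the bench. Origin: its centre, on the face. Own z: square out of the face (up and leaning 15 degrees from vertical, away from the clamp); x down the slope
- stand: Tool stand, fixed: 220 mm along its own y, 60 mm along x, wooden top 75 mm high with three 22 mm holes in a row at y = -70, 0 and 70 mm. The probe, the centre punch and the scraper stand in them, in any order. Origin: centre of its underside
- probe_grip (a point): Middle of the hardness probe's grey body, where to grip it: 38 mm above the stand's top at the start (113 mm above the bench), 37 mm below the probe's top; the end of the spring tip lies 95 mm below it when the tip is out. Own z: along the probe, from tip to top. The probe must rise 60 mm to leave the stand
- probe: The hardness probe, upright in the stand, 0.18 kg: grey body of rectangular section, 24 mm along own x by 28 mm along y, 75 mm tall, with a small screen; below it a steel nose 18 mm thick and 45 mm long (in the hole), then the spring tip. Origin on its axis at the underside of the grey body; z from tip to top
- plunger_end (a point): End of the probe's spring tip (a 7 mm steel pin with a 4 mm flat end), on the probe's axis
- plunger (a joint): How far the spring tip is pushed into the probe, m: 0 = fully out (12 mm of pin showing), 0.012 = hard against its stop. Spring: 1 N to start, then 0.4 N per mm (3.4 N half-way)
- centre_punch: Centre punch in the stand: slim round brass barrel 17 mm thick, 84 mm above the stand's top, collar at its foot. Leave it
- scraper: Hand scraper in the stand: bulging round wooden handle, 84 mm above the stand's top. Leave it
- hammer: Hammer lying beyond the fixture, 260 mm long, wooden handle. Leave it
- wrench: Flat steel wrench, 180 mm, lying on the bench. Leave it
- grooved_block: Dark steel block with grooves, 90 x 62 x 24 mm, on the robot's side. Leave it
- ring_mandrel: Tapered steel ring stick lying on the robot's side, 240 mm long, up to 27 mm thick; origin at its thick end. Leave it
- jar: Glass jar with steel lid, 56 mm wide, 70 mm tall. Leave it
- steel_cup: Open steel cup, 68 mm wide, 70 mm tall. Leave it
There are look-alikes about, which are no part of the job. Of the things that look like the stand, the smallest one is meant.

How it is judged:
On the way:
1. the clamp's handle is fully down and its pad grips the block (value of joint clamp_handle above 1.05 rad and contact force between clamp_pad and block above 5 N), for 0.2 s.
At the end, for the whole second after the job is handed in: Handle within 0.1 rad of fully down, pad on the block with over 5 N, block not shifted 6 mm; probe held by the fingers alone, still, tip end within 7.5 mm of the ring's centre, within 0.12 rad of square to the face, tip 3 to 9 mm in, 1 to 8 N on the block (all of step 1 and distance between plunger_end and mark below 0.0075 m and angle between the z axis of probe and the z axis of mark, either way round below 0.12 rad and value of joint plunger between 0.003 and 0.009 m and contact force between probe and block between 1 and 8 N and contact force between the fingers and probe above 2 N and contact force between probe and stand below 0.1 N and contact force between probe and fixture below 0.1 N and linear speed of probe below 0.01 m/s and distance of block from where it was at the start of the episode below 0.006 m); the arm keeps its last pose, push and grip.
It fails at once if the probe is driven hard against its stop or knocked on the block (over 12 N) (contact force between probe and block above 12 N).
It fails at once if another tool or bystander is moved by more than 20 mm (distance of any of centre_punch, scraper, hammer, wrench, grooved_block, ring_mandrel, jar, steel_cup from where it was at the start of the episode above 0.02 m).
It also fails if it takes over 61 s, if anything falls off the work surface, if the arm or the gripper's body presses on something with over 40 N, if the wrist force passes 120 N, or if a joint passes its speed limit or range.

### The arm

A 6-joint arm with a two-finger parallel gripper is mounted at the origin on the work surface. World frame = base frame: x ahead of the robot, y to its left, z up, the work surface at z = 0. Lengths are in m, angles in rad, forces in N, time in s.
With the tool pointing down it reaches from about 0.375 to 0.9 m from the base axis. Payload 3.1 kg.
Tool frame: the origin (TCP) lies at the very end of the fingers, on their centre line; the grasp point (between the pads) lies robot.grasp_offset behind it (robot.grasp_offset is the distance from the TCP to the grasp point, in m); z points along the fingers, y is the direction in which the jaws open and shut (so a half turn about z gives the same grasp; the last joint's range is limited). The gripper opens to 87 mm and grips with 3 to 60 N. Pads are 19 mm wide; open, the fingers measure 117 mm over their backs; the gripper's body (75 mm by 190 mm) begins 51 mm behind the grasp point.
Start: joints at [-1.514, 0.527, 1.433, -0, 1.181, -0.178], TCP at [0.146, -0.608, 0.223] pointing down, gripper open.
Joint ranges: [-3.08, 3.08], [-0.75, 2.2], [0.22, 2.44], [-1.43, 4.57], [0, 2.65], [-2.85, 2.85]. Speed limits (rad/s): [2.79, 2.79, 3.14, 3.14, 3.14, 3.14].

### API

Orientations are given as a unit quaternion [x, y, z, w].
In Python, from rig import robot gives the robot as it stands.
- The arm moves only by the tool drive_tool, never from a script. Its argument "targets" is one flat list of numbers, 6 for each row, row after row: the shift along the tool's x, y, z in cm, then the turn, a rotation vector about the tool's x, y, z in degrees. A call has 1 to 12 rows; each row is the pose to reach, as a shift and turn from the pose commanded when the call began, along the tool's axes at that moment; what a row does not reach only later rows make up. A row lasts 1/12 s, in which the tool goes at most 41.7 mm and 7.16 degrees, less where a joint would pass 70% of its speed; a pose out of reach is approached as far as the arm can. A call with a gripper value outside its range is refused whole. "grip" is the gripper command: -1 is fully open, 1 is shut, values between are in proportion, set as the call begins (left out, the last holds). The fingers move at their own pace and stop on an object; "squeeze" is the grip in N (left out, the last holds). Time passes only in rows, so rows that repeat a pose let the fingers close. It gives the time, the measured TCP pose, the force and the opening at its end, in the units of the state.
- robot.get_obs(): the state, without advancing time (a new reading comes with each control period).
- robot.camera(name): name is "scene" or "side" or "wrist"; returns (picture, depth): 420x560x3 uint8, red, green, blue; 420x560 float32, m along the optical axis (not along the pixel's ray), 0 where there is no reading.
- robot.calibration(name): a dict with "mtx" (3x3 intrinsics, pixels), "distortion" ([k1, k2, p1, p2, k3] as OpenCV has them; the pictures are not rectified), "R" (3x3) and "t" (3): a world point X has camera coordinates R X + t; the wrist camera has in their place "hand_eye" (4x4, takes a point from camera to tool coordinates, whose origin is the TCP and whose axes are the flange's). Camera axes: x right, y down, z forward; pixel columns grow to the right and rows downward; lengths in m; the calibration is good to about 2 mm. A picture is of the moment at which its call begins: read the wrist's pose just before it. calibration takes no time and is no camera call.
- robot.hand_in(): hands the job in, once; it reports no verdict.
The state is a dict: "time": time; "q": joint angles; "joint_velocities": joint speeds; "joint_torque": joint torques, N m; "position": TCP position; "tool_rot": TCP orientation; "ft_force": force on the tool from outside, world axes, zero at the start; "moment": the same for the moment, N m; "grip_width": finger opening in m.
Only numpy, scipy, OpenCV 4.12 (cv2) and the standard library are available. Lean on these libraries where they do the work, as an engineer would, in place of code of your own. Each camera call takes 0.05 s, during which the arm holds its last target.

## Working session

There is one attempt and no reset: what is moved stays moved. The work goes in short steps, Python scripts to look and compute and a tool call to move; the robot and the scene stay as the last step left them, time stands still between calls to the robot, and variables do not carry over. Pictures are saved under pics/ and viewed, and the job is handed in when it is done.

Besides the shell and the picture viewer there is one more tool, called as name(argument=value, ...) on one line, values as JSON. drive_tool: Moves the arm, as the interface text tells. Its arguments: {"type":"object","properties":{"targets":{"type":"array","items":{"type":"number"}},"grip":{"type":"number"},"squeeze":{"type":"number"}},"required":["targets"]}

```bash
ls -a; mkdir -p pics
cat > h.py <<'E'
import numpy as np, cv2
from rig import robot
from scipy.spatial.transform import Rotation as Rt
def snap(name,fn):
    o=robot.get_obs(); im,d=robot.camera(name)
    cv2.imwrite(f'pics/{fn}.png',cv2.cvtColor(im,cv2.COLOR_RGB2BGR)); np.savez(f'pics/{fn}.npz',im=im,d=d,p=o['position'],q=o['tool_rot'])
    return im,d,o
def cam(name,p=None,q=None):
    c=robot.calibration(name); K=np.array(c['mtx']);D=np.array(c['distortion'],float)
    if name=='wrist':
        H=np.array(c['hand_eye']);T=np.eye(4);T[:3,:3]=Rt.from_quat(q).as_matrix();T[:3,3]=p
        W=T@H; R=W[:3,:3].T; t=-R@W[:3,3]
    else: R=np.array(c['R']);t=np.array(c['t'])
    return K,D,R,t
def ray(C,uv):
    K,D,R,t=C
    n=cv2.undistortPoints(np.array(uv,float).reshape(-1,1,2),K,D).reshape(-1,2)
    d=np.c_[n,np.ones(len(n))]@R
    return -R.T@t,d
def onplane(C,uv,z):
    o,d=ray(C,uv); return o+d*((z-o[2])/d[:,2])[:,None]
def depthpt(C,uv,dep):
    o,d=ray(C,uv); return o+d*np.array(dep).reshape(-1,1)
def proj(C,X):
    K,D,R,t=C
    return cv2.projectPoints(np.array(X,float).reshape(-1,3),cv2.Rodrigues(R)[0],t,K,D)[0].reshape(-1,2)
E
python3 - <<'E'
from h import *
print(robot.get_obs(), robot.grasp_offset)
for n in('scene','side','wrist'):
    snap(n,n+'0')
    c=robot.calibration(n)
    print(n,{k:np.round(v,3).tolist() for k,v in c.items()})
E
```

```text
.
..
pics
{'time': 0.0, 'q': array([-1.51351722e+00,  5.28438720e-01,  1.43390006e+00,  5.15683982e-06,
        1.18139459e+00, -1.78507858e-01]), 'joint_velocities': array([-0.00039161,  0.00040881,  0.00015278, -0.00040931, -0.00092847,
        0.00030861]), 'joint_torque': array([ 1.98719688e-03, -4.40034807e+01, -1.76587182e+01,  6.32044114e-02,
        5.81334683e-02, -1.71508950e-04]), 'position': array([ 0.14598798, -0.6069597 ,  0.22158921]), 'tool_rot': array([ 9.93058155e-01,  1.17619533e-01,  6.72193153e-05, -1.06824775e-03]), 'ft_force': array([-0.76591015,  0.34368207,  0.32903422]), 'moment': array([-0.00221826, -0.02544311,  0.01073431]), 'grip_width': 0.08691292342370484} 0.0187
scene {'mtx': [[495.682, 0.0, 278.253], [0.0, 495.682, 201.996], [0.0, 0.0, 1.0]], 'distortion': [-0.046, 0.0, 0.0, 0.0, 0.0], 'R': [[0.579, 0.815, -0.012], [0.561, -0.409, -0.72], [-0.592, 0.41, -0.694]], 't': [-0.276, -0.192, 1.747]}
side {'mtx': [[476.435, 0.0, 283.33], [0.0, 476.435, 205.473], [0.0, 0.0, 1.0]], 'distortion': [-0.136, 0.0, 0.0, 0.0, 0.0], 'R': [[-0.826, -0.564, -0.016], [-0.416, 0.628, -0.658], [0.382, -0.537, -0.753]], 't': [0.364, 0.302, 1.407]}
wrist {'mtx': [[309.391, 0.0, 281.124], [0.0, 309.391, 210.087], [0.0, 0.0, 1.0]], 'distortion': [-0.041, 0.0, 0.0, 0.0, 0.0], 'hand_eye': [[0.0, -0.967, -0.256, 0.07], [1.0, 0.0, 0.001, 0.001], [-0.001, -0.256, 0.967, -0.162], [0.0, 0.0, 0.0, 1.0]]}
```

View pics/scene0.png

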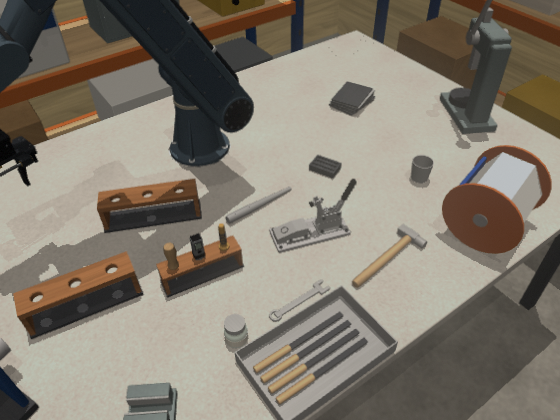

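View pics/side0.png

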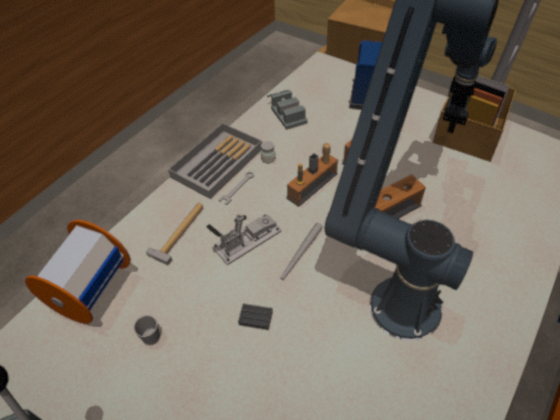

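View pics/wrist0.png

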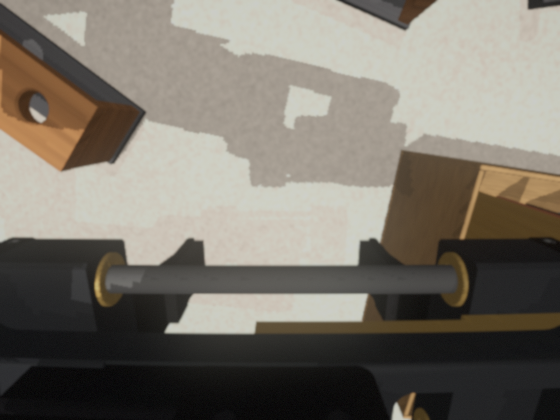

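The scene view shows the small stand at about (200,265), with scraper, probe and punch in it, and the probe in the middle at (197,245). The fixture is at (310,232), its clamp handle up at (348,190). The side view agrees. Next I'll zoom in to measure.

Run:
```python
import cv2,numpy as np
a=cv2.imread('pics/scene0.png');b=cv2.imread('pics/side0.png')
c1=cv2.resize(a[165:295,150:360],None,fx=3.8,fy=3.8,interpolation=cv2.INTER_CUBIC)
c2=cv2.resize(b[130:270,200:345],None,fx=4.2,fy=4.2,interpolation=cv2.INTER_CUBIC)
cv2.imwrite('pics/c1.png',c1);cv2.imwrite('pics/c2.png',c2)
```

```text
(no output)
```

View pics/c1.png

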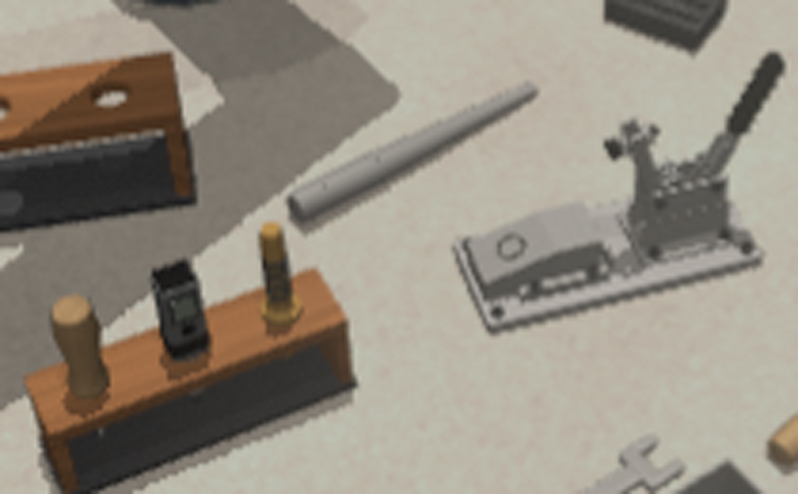

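View pics/c2.png

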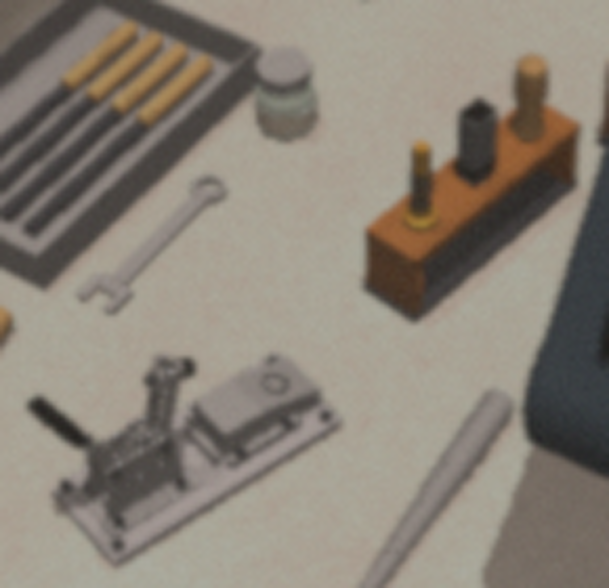

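Run:
```python
from h import *
S=cam('scene');Z=cam('side')
f1=lambda l:[(u/3.8-.37+150,v/3.8-.37+165) for u,v in l]
f2=lambda l:[(u/4.2-.38+200,v/4.2-.38+130) for u,v in l]
r=lambda x:print(np.round(x*1000,1).tolist())
print('plate');r(onplane(S,f1([(457,250),(493,328),(762,258)]),.012)); r(onplane(Z,f2([(340,420),(118,562),(62,498)]),.012))
print('ring');r(onplane(S,f1([(511,245)]),.0385)); r(onplane(Z,f2([(275,383)]),.0385))
print('stand top corners');r(onplane(S,f1([(27,382),(68,437),(350,322),(312,270)]),.075)); r(onplane(Z,f2([(366,230),(425,265),(578,128),]),.075))
print('probe top');r(onplane(S,f1([(172,268)]),.150)); r(onplane(Z,f2([(478,110)]),.150))
print('punch, scraper top');r(onplane(S,f1([(270,228),(73,305)]),.159)); r(onplane(Z,f2([(421,148),(531,64)]),.159))
def tri(a,b):
    o1,d1=ray(S,f1([a]));o2,d2=ray(Z,f2([b]))
    A=np.c_[d1[0],-d2[0]];x=np.linalg.lstsq(A,o2-o1,rcond=None)[0]
    p,q=o1+d1[0]*x[0],o2+d2[0]*x[1];r(p);r(q)
print('grip tri');tri((757,93),(60,421));tri((775,62),(38,404))
```

```text
plate
[[481.7, -33.1, 12.0], [561.4, -56.1, 12.0], [625.2, 149.6, 12.0]]
[[471.0, -27.9, 12.0], [533.1, 177.6, 12.0], [606.8, 155.2, 12.0]]
ring
[[521.8, -11.0, 38.5]]
[[522.7, -13.2, 38.5]]
stand top corners
[[459.2, -370.1, 75.0], [517.6, -368.2, 75.0], [542.7, -163.9, 75.0], [485.6, -159.7, 75.0]]
[[536.5, -162.9, 75.0], [474.8, -156.8, 75.0], [452.2, -364.4, 75.0]]
probe top
[[491.0, -264.9, 150.0]]
[[495.2, -266.2, 150.0]]
punch, scraper top
[[505.7, -197.3, 159.0], [489.8, -335.2, 159.0]]
[[504.7, -195.5, 159.0], [483.3, -329.4, 159.0]]
grip tri
[581.3, 168.4, 139.5]
[578.8, 165.8, 139.3]
[585.6, 178.7, 167.3]
[584.6, 177.7, 167.2]
```

```bash
cat >> h.py <<'E'
def downq(yawy):  # tool z down, tool y at world angle yawy (deg)
    a=np.radians(yawy); y=np.array([np.cos(a),np.sin(a),0]);z=np.array([0,0,-1.]);x=np.cross(y,z)
    return Rt.from_matrix(np.c_[x,y,z])
def rel(p,R,p0=None,R0=None):
    o=robot.get_obs()
    if p0 is None:p0=o['position']
    if R0 is None:R0=Rt.from_quat(o['tool_rot'])
    s=R0.inv().apply(np.array(p)-p0)*100; w=(R0.inv()*R).as_rotvec(degrees=True)
    print('shift cm',np.round(s,2),'rot deg',np.round(w,2)); return s,w
def fix(c,ang): # fixture frame
    a=np.radians(ang);return np.array([np.cos(a),np.sin(a),0]),np.array([-np.sin(a),np.cos(a),0])
E
python3 - <<'E'
from h import *
rel([.52,-.02,.28],downq(-17.1))
E
```

```text
shift cm [ 50.08 -48.36  -5.73] rot deg [ -0.08  -0.06 -59.39]
```

drive_tool(targets=[0, 0, -6, 0, 0, 0, 10, -10, -6, 0, 0, -10, 50, -48.4, -6, 0, 0, -59.4, 50, -48.4, -6, 0, 0, -59.4, 50, -48.4, -6, 0, 0, -59.4, 50, -48.4, -6, 0, 0, -59.4, 50, -48.4, -6, 0, 0, -59.4, 50, -48.4, -6, 0, 0, -59.4, 50, -48.4, -6, 0, 0, -59.4, 50, -48.4, -6, 0, 0, -59.4, 50, -48.4, -6, 0, 0, -59.4, 50, -48.4, -6, 0, 0, -59.4], grip=-1, squeeze=12)

```text
time: 1.15
position: [0.3918, -0.219, 0.2779]
tool_rot: [0.804, 0.594, 0.0, 0.0]
ft_force: [0.6, -0.3, 0.4]
grip_width: 0.0869
```

Run:
```python
from h import *
print(robot.get_obs()['position'])
rel([.52,-.02,.28],downq(-17.1))
```

```text
[ 0.39182418 -0.21904979  0.27789489]
shift cm [22.8   6.39 -0.21] rot deg [ 0.   -0.   -0.01]
```

drive_tool(targets=[22.8, 6.4, 0, 0, 0, 0, 22.8, 6.4, 0, 0, 0, 0, 22.8, 6.4, 0, 0, 0, 0, 22.8, 6.4, 0, 0, 0, 0, 22.8, 6.4, 0, 0, 0, 0, 22.8, 6.4, 0, 0, 0, 0, 22.8, 6.4, 0, 0, 0, 0, 22.8, 6.4, 0, 0, 0, 0, 22.8, 6.4, 0, 0, 0, 0])

```text
time: 1.9
position: [0.5188, -0.0221, 0.2774]
tool_rot: [0.804, 0.594, -0.001, -0.0]
ft_force: [-0.5, -0.1, -0.6]
grip_width: 0.087
```

Run:
```python
from h import *
print(robot.get_obs()['position'])
snap('wrist','w1')
```

```text
[ 0.5187945  -0.02214069  0.27743982]
```

View pics/w1.png

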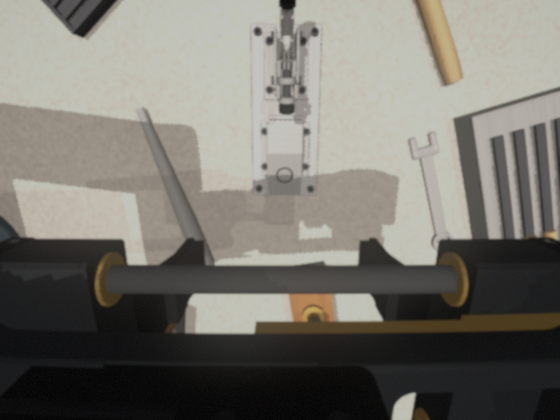

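The wrist view shows the fixture upright in the frame, plate corners near (249,24) to (319,193), the ring at about (285,175) and the handle grip at about (288,4). I'll zoom in for accurate numbers.

Run:
```python
import cv2
a=cv2.imread('pics/w1.png')
cv2.imwrite('pics/c3.png',cv2.resize(a[0:200,235:335],None,fx=3,fy=3,interpolation=cv2.INTER_CUBIC))
```

```text
(no output)
```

View pics/c3.png

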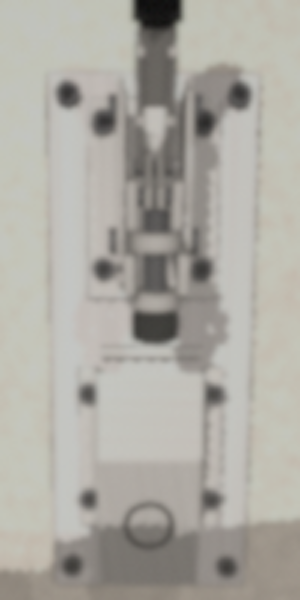

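Run:
```python
from h import *
d=np.load('pics/w1.npz');C=cam('wrist',d['p'],d['q'])
g=lambda l:[(u/3-.33+235,v/3-.33) for u,v in l]
s=onplane(C,g([(67,95),(239,95),(71,566),(227,566)]),.0135);k=onplane(C,g([(47,72),(262,72),(52,585),(244,585)]),.012)
for a in(s,k):
    print(np.round(a*1000,1).tolist(),'ctr',a.mean(0)*1000)
    dx=(a[2]+a[3]-a[0]-a[1])/2;dy=a[1]-a[0];print(np.linalg.norm(dx),np.linalg.norm(dy),np.degrees(np.arctan2(dx[1],dx[0])),np.degrees(np.arctan2(dy[1],dy[0])))
r=onplane(C,g([(149,525)]),.0385)[0];print('ring',r)
c=(s.mean(0)+k.mean(0))/2
fx,fy=fix(c,-107.1); print('ring in fixture',(r-c)@fx,(r-c)@fy, 'hinge',c-.08*fx,'grip',c-.111*fx,'down',c-.155*fx)
print(d['d'][175,284], d['d'][60,260])
```

```text
[[545.7, 165.9, 13.5], [614.3, 144.9, 13.5], [485.4, -24.7, 13.5], [555.0, -46.0, 13.5]] ctr [550.09446794  60.01254842  13.5       ]
0.19992722223460466 0.07173068602544136 -107.38248096789987 -17.016301628254695
[[540.4, 177.2, 12.0], [626.1, 151.0, 12.0], [473.9, -31.0, 12.0], [560.3, -57.5, 12.0]] ctr [550.17277576  59.94862711  12.        ]
0.21860676083053276 0.08957844275538113 -107.62898359433811 -17.01116316596485
ring [ 0.5266636  -0.01340961  0.0385    ]
ring in fixture 0.07704696985232538 -0.0008528100422919424 hinge [0.57365685 0.13644403 0.01275   ] grip [0.5827721  0.16607361 0.01275   ] down [0.59570987 0.20812851 0.01275   ]
0.40266022 0.3895841
```

Run:
```python
from h import *
rel([.5815,.1665,.1173],downq(-17.2))
```

```text
shift cm [19.94  0.45 16.01] rot deg [-0.06  0.04  0.06]
```

drive_tool(targets=[4, 0.1, 0, 0, 0, 0, 8, 0.2, 0, 0, 0, 0, 12, 0.3, 0, 0, 0, 0, 16, 0.4, 0, 0, 0, 0, 19.9, 0.45, 0, 0, 0, 0, 19.9, 0.45, 0, 0, 0, 0, 19.9, 0.45, 4, 0, 0, 0, 19.9, 0.45, 8, 0, 0, 0, 19.9, 0.45, 11, 0, 0, 0, 19.9, 0.45, 14, 0, 0, 0, 19.9, 0.45, 16, 0, 0, 0, 19.9, 0.45, 16, 0, 0, 0])

```text
time: 2.95
position: [0.5785, 0.1643, 0.1133]
tool_rot: [0.805, 0.593, -0.005, -0.003]
ft_force: [-0.7, -0.5, -0.0]
grip_width: 0.0868
```

Run:
```python
from h import *
im,d,o=snap('wrist','w2')
rel([.5815,.1665,.1173],downq(-17.2))
snap('scene','s2');a=cv2.imread('pics/s2.png')[120:290,230:400];b=cv2.imread('pics/w2.png')
cv2.imwrite('pics/c4.png',np.hstack([cv2.resize(a,(420,420),interpolation=cv2.INTER_CUBIC),b[:,90:470]]))
```

```text
shift cm [ 0.2   0.06 -0.15] rot deg [-0.32  0.15 -0.04]
```

View pics/c4.png

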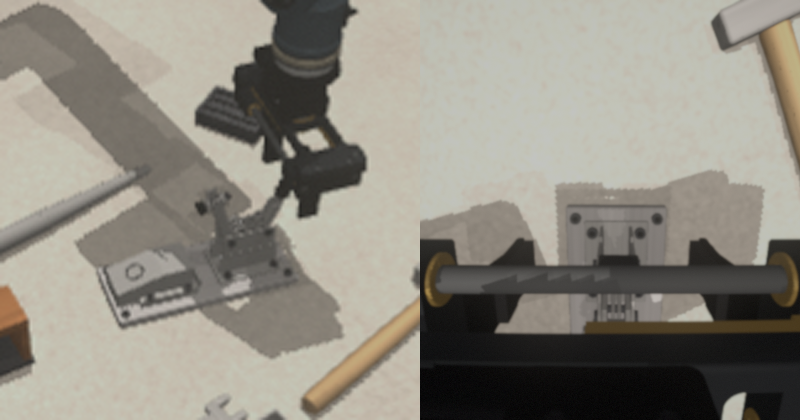

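The handle is between the open fingers, with its grip hidden just below the gripper bar. I'll close on it.

drive_tool(targets=[0.2, 0, -0.1, 0, 0, 0, 0.2, 0, -0.1, 0, 0, 0, 0.2, 0, -0.1, 0, 0, 0, 0.2, 0, -0.1, 0, 0, 0, 0.2, 0, -0.1, 0, 0, 0, 0.2, 0, -0.1, 0, 0, 0, 0.2, 0, -0.1, 0, 0, 0, 0.2, 0, -0.1, 0, 0, 0], grip=1, squeeze=12)

```text
time: 3.72
position: [0.5828, 0.169, 0.1189]
tool_rot: [0.804, 0.594, -0.0, 0.0]
ft_force: [-0.4, 0.2, 0.5]
grip_width: 0.0416
```

Run:
```python
from h import *
o=robot.get_obs();print(o['position'],o['grip_width'],o['ft_force'])
for t in np.linspace(0,1.15,13)[1:]:
    th=np.radians(24.5)+t; print(np.round([7.47*(np.sin(th)-np.sin(np.radians(24.5))), -7.47*(np.cos(th)-np.cos(np.radians(24.5)))],2))
```

```text
[0.58282168 0.16898114 0.11889057] 0.04162908345103144 [-0.35361711  0.23241137  0.45487092]
[0.64 0.33]
[1.24 0.71]
[1.8  1.16]
[2.32 1.65]
[2.79 2.19]
[3.2  2.78]
[3.55 3.4 ]
[3.85 4.05]
[4.08 4.73]
[4.24 5.42]
[4.34 6.13]
[4.37 6.85]
```

drive_tool(targets=[0, 0, 0, 0, 0, 0, 0, 0, 0, 0, 0, 0, 0, 0, 0, 0, 0, 0, 0, 0, 0, 0, 0, 0, 0, 0, 0, 0, 0, 0, 0, 0, 0, 0, 0, 0, 0, 0, 0, 0, 0, 0, 0])

```text
$.targets: bad value
```

drive_tool(targets=[0, 0, 0, 0, 0, 0, 0, 0, 0, 0, 0, 0, 0, 0, 0, 0, 0, 0, 0, 0, 0, 0, 0, 0, 0, 0, 0, 0, 0, 0, 0, 0, 0, 0, 0, 0])

```text
time: 4.22
position: [0.5832, 0.1688, 0.1188]
tool_rot: [0.804, 0.594, 0.0, 0.0]
ft_force: [1.6, -0.2, -0.5]
grip_width: 0.016
```

drive_tool(targets=[0.35, 0, 0.15, 0, 0, 0, 0.65, 0, 0.33, 0, 0, 0, 0.95, 0, 0.52, 0, 0, 0, 1.25, 0, 0.72, 0, 0, 0, 1.5, 0, 0.95, 0, 0, 0, 1.8, 0, 1.18, 0, 0, 0, 2.05, 0, 1.43, 0, 0, 0, 2.3, 0, 1.68, 0, 0, 0, 2.55, 0, 1.95, 0, 0, 0, 2.8, 0, 2.23, 0, 0, 0, 3.0, 0, 2.52, 0, 0, 0, 3.2, 0, 2.82, 0, 0, 0])

```text
time: 5.22
position: [0.5931, 0.2003, 0.0906]
tool_rot: [0.804, 0.594, 0.001, 0.0]
ft_force: [2.3, 1.5, 3.6]
grip_width: 0.0161
```

drive_tool(targets=[0.18, 0, 0.3, 0, 0, 0, 0.35, 0, 0.62, 0, 0, 0, 0.5, 0, 0.95, 0, 0, 0, 0.65, 0, 1.27, 0, 0, 0, 0.77, 0, 1.6, 0, 0, 0, 0.88, 0, 1.95, 0, 0, 0, 0.96, 0, 2.3, 0, 0, 0, 1.03, 0, 2.65, 0, 0, 0, 1.08, 0, 3.0, 0, 0, 0, 1.12, 0, 3.4, 0, 0, 0, 1.14, 0, 3.8, 0, 0, 0, 1.15, 0, 4.1, 0, 0, 0])

```text
time: 6.22
position: [0.5963, 0.2106, 0.0493]
tool_rot: [0.804, 0.594, 0.001, 0.0]
ft_force: [3.9, 2.3, 2.7]
grip_width: 0.0157
```

Run:
```python
from h import *
o=robot.get_obs();print(o['position'],o['grip_width'],o['ft_force'])
snap('scene','s3');a=cv2.imread('pics/s3.png')[120:290,230:400];snap('side','t3');b=cv2.imread('pics/t3.png')[160:300,180:320]
cv2.imwrite('pics/c5.png',np.hstack([cv2.resize(a,(400,400),interpolation=cv2.INTER_CUBIC),cv2.resize(b,(400,400),interpolation=cv2.INTER_CUBIC)]))
```

```text
[0.59629985 0.2106005  0.04928955] 0.01568754121042871 [3.86946224 2.31720775 2.66671698]
```

View pics/c5.png

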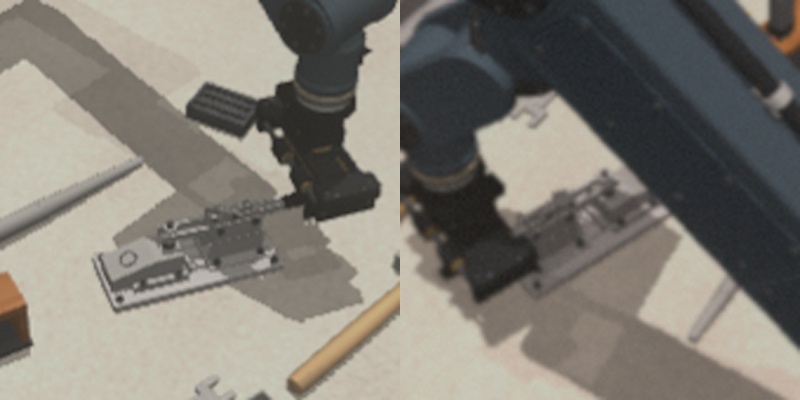

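The arm is down on the block and the handle looks level. I'll push a little further and watch the force.

drive_tool(targets=[0, 0, 0.15, 0, 0, 0, 0, 0, 0.3, 0, 0, 0, 0, 0, 0.4, 0, 0, 0, 0, 0, 0.5, 0, 0, 0, 0, 0, 0.5, 0, 0, 0])

```text
time: 6.73
position: [0.5962, 0.2103, 0.0442]
tool_rot: [0.804, 0.594, 0.0, 0.0]
ft_force: [5.5, 3.1, 2.0]
grip_width: 0.0158
```

drive_tool(targets=[0, 0, 0.15, 0, 0, 0, 0, 0, 0.3, 0, 0, 0, 0, 0, 0.3, 0, 0, 0, 0, 0, 0.3, 0, 0, 0])

```text
time: 7.07
position: [0.5962, 0.2102, 0.0433]
tool_rot: [0.804, 0.594, 0.001, 0.001]
ft_force: [2.6, 1.3, 11.3]
grip_width: 0.0155
```

Run:
```python
from h import *
o=robot.get_obs();print(o['position'],o['grip_width'],o['ft_force'],o['moment'])
im,d,o=snap('wrist','w3')
```

```text
[0.59624204 0.21022535 0.04327301] 0.01549356584240365 [ 2.64878713  1.33050562 11.33393727] [ 0.09855    -0.37535199 -0.01650748]
```

View pics/w3.png

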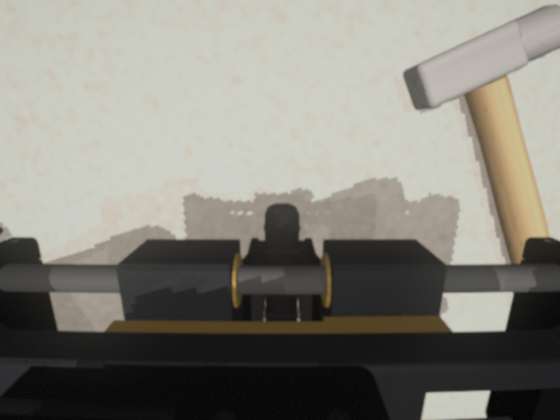

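Upward force has risen to 11 N, so the handle is on its stop. I'll release it.

drive_tool(targets=[0, 0, -0.1, 0, 0, 0, 0, 0, -0.2, 0, 0, 0, 0, 0, -0.2, 0, 0, 0, 0, 0, -0.2, 0, 0, 0, 0, 0, -0.2, 0, 0, 0, 0, 0, -0.2, 0, 0, 0, 0, 0, -3, 0, 0, 0, 0, 0, -7, 0, 0, 0, 0, 0, -11, 0, 0, 0, 0, 0, -15, 0, 0, 0, 0, 0, -19, 0, 0, 0, 0, 0, -22, 0, 0, 0], grip=-1)

```text
time: 8.12
position: [0.5961, 0.2106, 0.2651]
tool_rot: [0.804, 0.594, 0.001, 0.001]
ft_force: [0.7, -0.7, 0.4]
grip_width: 0.084
```

Run:
```python
from h import *
o=robot.get_obs();print(o['q'])
# probe ~ (493,-265.5); look pose for stand: jaws along stand x
for y in (-7,173): rel([.48,-.20,.30],downq(y))
```

```text
[ 1.63144680e-01  4.93926510e-01  1.36683717e+00 -7.90681204e-05
  1.27791454e+00  4.61290010e-01]
shift cm [-42.65   0.97  -3.54] rot deg [  0.16  -0.06 -10.08]
shift cm [-42.65   0.97  -3.54] rot deg [-8.0000e-02 -2.3000e-01  1.6992e+02]
```

drive_tool(targets=[-4, 0, -3.5, 0, 0, 0, -8, 0, -3.5, 0, 0, 0, -12, 0, -3.5, 0, 0, 0, -16, 0, -3.5, 0, 0, 0, -20, 0, -3.5, 0, 0, 0, -24, 0, -3.5, 0, 0, 0, -24, 0, -3.5, 0, 0, 0, -24, 0, -3.5, 0, 0, 0])

```text
time: 8.78
position: [0.5243, -0.0209, 0.2965]
tool_rot: [0.806, 0.592, -0.0, -0.0]
ft_force: [0.9, 0.6, -0.6]
grip_width: 0.087
```

Run:
```python
from h import *
im,d,o=snap('wrist','w4');print(o['position'])
snap('scene','s4');a=cv2.imread('pics/s4.png')[165:265,250:370]
cv2.imwrite('pics/c6.png',np.hstack([cv2.resize(a,(480,400),interpolation=cv2.INTER_CUBIC),cv2.resize(cv2.imread('pics/w4.png')[0:220,220:350],(236,400),interpolation=cv2.INTER_CUBIC)]))
rel([.485,-.335,.33],downq(-7))
```

```text
[ 0.52428646 -0.02090047  0.29648015]
shift cm [-31.42   5.49  -3.38] rot deg [ -0.04  -0.04 -10.12]
```

View pics/c6.png

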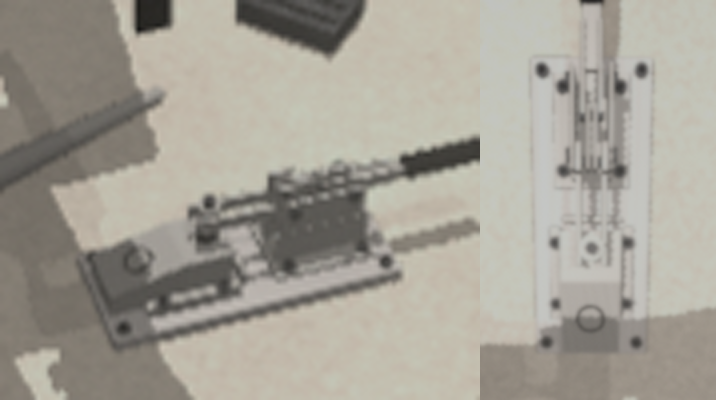

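The clamp is closed: handle level, pad on the flat of the block, ring clearly visible. Next I'll go and look at the stand.

drive_tool(targets=[-4, 0.7, -3.4, 0, 0, -5, -8, 1.4, -3.4, 0, 0, -10, -12, 2.1, -3.4, 0, 0, -10, -16, 2.8, -3.4, 0, 0, -10, -20, 3.5, -3.4, 0, 0, -10, -24, 4.2, -3.4, 0, 0, -10, -28, 4.9, -3.4, 0, 0, -10, -31.4, 5.5, -3.4, 0, 0, -10, -31.4, 5.5, -3.4, 0, 0, -10, -31.4, 5.5, -3.4, 0, 0, -10, -31.4, 5.5, -3.4, 0, 0, -10])

```text
time: 9.8
position: [0.4862, -0.3334, 0.33]
tool_rot: [0.749, 0.663, 0.0, -0.001]
ft_force: [-0.0, 0.5, 0.2]
grip_width: 0.0875
```

Run:
```python
from h import *
d=np.load('pics/w4.npz');C=cam('wrist',d['p'],d['q'])
print('ring w4',onplane(C,[(280.6,175.4)],.0385))
im,d,o=snap('wrist','w5');print(o['position'])
```

```text
ring w4 [[ 0.52635467 -0.01433454  0.0385    ]]
[ 0.48620882 -0.33342443  0.33000155]
```

View pics/w5.png

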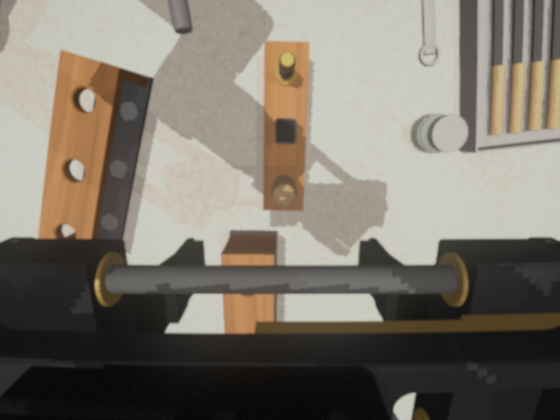

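The wrist view shows the probe as a dark square at about (286,131) in the middle hole, the punch at (287,62) and the scraper at (284,190). All are upright in the frame.

Run:
```python
from h import *
a=cv2.imread('pics/w5.png')
cv2.imwrite('pics/c7.png',cv2.resize(a[30:220,225:345],None,fx=3.1,fy=3.1,interpolation=cv2.INTER_CUBIC))
```

```text
(no output)
```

View pics/c7.png

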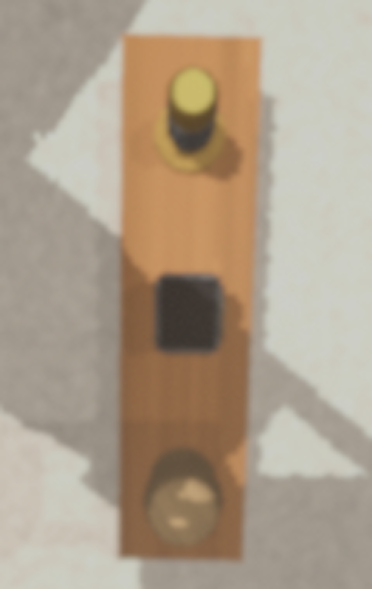

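Run:
```python
from h import *
d=np.load('pics/w5.npz');C=cam('wrist',d['p'],d['q'])
g=lambda l:[(u/3.1-.34+225,v/3.1-.34+30) for u,v in l]
for l,z in(([(157,275),(221,275),(157,352),(220,352)],.150),([(123,37),(261,38),(120,558),(242,559)],.075)):
    a=onplane(C,g(l),z);print(np.round(a*1000,1).tolist(),'ctr',a.mean(0)*1000)
    dx=a[1]-a[0];dy=(a[0]+a[1]-a[2]-a[3])/2;print(np.linalg.norm(dx),np.linalg.norm(dy),np.degrees(np.arctan2(dx[1],dx[0])),np.degrees(np.arctan2(dy[1],dy[0])))
```

```text
[[490.6, -253.4, 150.0], [512.4, -256.1, 150.0], [487.3, -279.2, 150.0], [509.2, -281.9, 150.0]] ctr [ 499.85798927 -267.64656507  150.        ]
0.021990847758207723 0.02600404843491062 -6.948993446638716 82.84132346004691
[[487.5, -158.2, 75.0], [542.0, -165.2, 75.0], [457.5, -370.5, 75.0], [511.9, -377.6, 75.0]] ctr [ 499.75336655 -267.83288615   75.        ]
0.05493525826693281 0.21446444277663743 -7.31780880935996 81.94486498579681
```

Run:
```python
from h import *
rel([.4997,-.2676,.0945],downq(-7))
```

```text
shift cm [ 6.61  0.57 23.58] rot deg [-0.05 -0.09  0.06]
```

drive_tool(targets=[3.3, 0.3, 3, 0, 0, 0, 6.6, 0.55, 6, 0, 0, 0, 6.6, 0.55, 9, 0, 0, 0, 6.6, 0.55, 12, 0, 0, 0, 6.6, 0.55, 12, 0, 0, 0, 6.6, 0.55, 12, 0, 0, 0])

```text
time: 10.35
position: [0.4989, -0.2679, 0.21]
tool_rot: [0.749, 0.663, -0.0, -0.002]
ft_force: [0.9, 0.7, 0.5]
grip_width: 0.0871
```

Run:
```python
from h import *
rel([.4997,-.2676,.0945],downq(-7))
im,d,o=snap('wrist','w6');print(o['position'])
```

```text
shift cm [ 0.02  0.11 11.55] rot deg [-0.17 -0.12  0.07]
[ 0.49887818 -0.26792099  0.20995499]
```

View pics/w6.png

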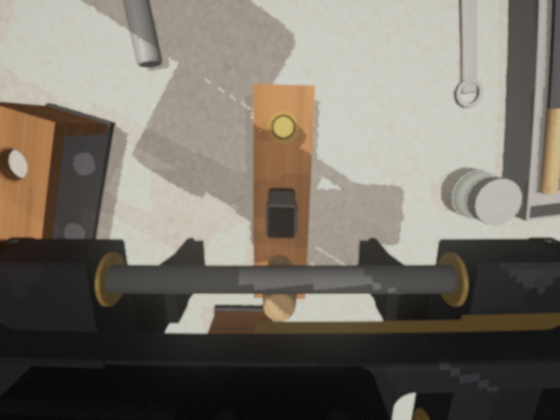

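Run:
```python
from h import *
d=np.load('pics/w6.npz');C=cam('wrist',d['p'],d['q'])
print(onplane(C,[(267.5,206),(297,206),(267.5,238),(295.5,238)],.15)*1000)
print('pads mid cols: fingers', proj(C,[d['p']+[0,0,.0187]]))
```

```text
[[ 491.27136192 -253.20833191  150.        ]
 [ 512.96403963 -255.82155068  150.        ]
 [ 487.96768676 -278.10814437  150.        ]
 [ 509.13977063 -280.65247295  150.        ]]
pads mid cols: fingers [[279.18877043 269.76880872]]
```

The probe's top is again at (500,-267) mm, so I'll descend and close.

drive_tool(targets=[0.05, 0.13, 3, 0, 0, 0, 0.05, 0.13, 6, 0, 0, 0, 0.05, 0.13, 8.5, 0, 0, 0, 0.05, 0.13, 10.5, 0, 0, 0, 0.05, 0.13, 11.55, 0, 0, 0, 0.05, 0.13, 11.55, 0, 0, 0, 0.05, 0.13, 11.55, 0, 0, 0])

```text
time: 10.98
position: [0.5016, -0.271, 0.0966]
tool_rot: [0.75, 0.662, 0.0, 0.001]
ft_force: [-0.6, -0.9, 1.0]
grip_width: 0.0872
```

drive_tool(targets=[0, 0, 0, 0, 0, 0, 0, 0, 0, 0, 0, 0, 0, 0, 0, 0, 0, 0, 0, 0, 0, 0, 0, 0, 0, 0, 0, 0, 0, 0, 0, 0, 0, 0, 0, 0, 0, 0, 0, 0, 0, 0, 0, 0, 0, 0, 0, 0, 0, 0, 0, 0, 0, 0, 0, 0, 0, 0, 0, 0, 0, 0, 0, 0, 0, 0, 0, 0, 0, 0, 0, 0], grip=1, squeeze=30)

```text
time: 11.98
position: [0.5001, -0.2699, 0.095]
tool_rot: [0.749, 0.662, -0.0, -0.0]
ft_force: [-1.2, -1.1, 0.5]
grip_width: 0.024
```

Run:
```python
from h import *
o=robot.get_obs();print(o['position'],o['grip_width'],o['ft_force'],o['moment'])
```

```text
[ 0.50009404 -0.2699462   0.09499722] 0.02404868596594664 [-1.17169805 -1.07969099  0.4879164 ] [-0.06295856  0.04067931 -0.02504685]
```

drive_tool(targets=[0, 0, -0.5, 0, 0, 0, 0, 0, -1.5, 0, 0, 0, 0, 0, -3, 0, 0, 0, 0, 0, -5, 0, 0, 0, 0, 0, -7, 0, 0, 0, 0, 0, -9, 0, 0, 0, 0, 0, -11, 0, 0, 0, 0, 0, -13, 0, 0, 0, 0, 0, -14, 0, 0, 0, 0, 0, -14, 0, 0, 0, 0, 0, -14, 0, 0, 0])

```text
time: 12.9
position: [0.5003, -0.27, 0.2355]
tool_rot: [0.749, 0.662, 0.0, 0.0]
ft_force: [-0.4, 0.6, -2.3]
grip_width: 0.0239
```

Run:
```python
from h import *
o=robot.get_obs();print(o['position'],o['tool_rot'],o['grip_width'],o['ft_force'],o['q'])
snap('scene','s7');a=cv2.imread('pics/s7.png')[120:300,110:290];snap('side','t7');b=cv2.imread('pics/t7.png')[80:220,240:380]
cv2.imwrite('pics/c8.png',np.hstack([cv2.resize(a,(400,400),interpolation=cv2.INTER_CUBIC),cv2.resize(b,(400,400),interpolation=cv2.INTER_CUBIC)]))
snap('wrist','w7')
```

```text
[ 0.50034901 -0.26999055  0.23548915] [7.49465951e-01 6.62042738e-01 8.62682840e-05 4.39893715e-04] 0.02385729745556078 [-0.36025217  0.60756635 -2.30148946] [-6.91342571e-01  4.35829672e-01  1.56263982e+00  3.71925082e-05
  1.14222726e+00 -5.67644028e-01]
```

View pics/c8.png

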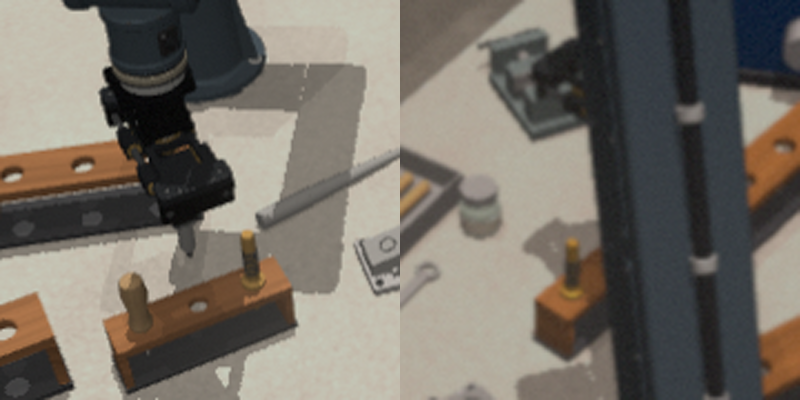

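View pics/w7.png

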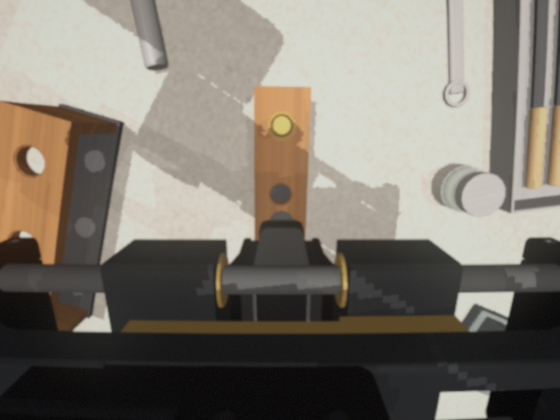

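The probe is out and hangs straight, and the other tools are upright. Now the hover pose, tilted 15°, with the tip 40 mm off the ring.

```bash
cat >> h.py <<'E'
fx,fy=fix(None,-107.3)
n=np.cos(np.radians(15))*np.array([0,0,1.])+np.sin(np.radians(15))*fx
zt=-n; yt=-fy if (-fy)[0]>0 else fy; xt=np.cross(yt,zt)
RP=Rt.from_matrix(np.c_[xt,yt,zt])
OFF=np.array([.0025,0,.077])
def tipgoal(ring,h): return np.array(ring)+n*h-RP.apply(OFF)
E
python3 - <<'E'
from h import *
print(xt,yt,zt)
g=tipgoal([.5255,-.0135,.0385],.04);print(g)
rel(g,RP)
E
```

```text
[0.28724207 0.92222811 0.25881905] [ 0.9547608  -0.29737487  0.        ] [ 0.07696628  0.24711028 -0.96592583]
[ 0.51577684 -0.04471747  0.15086627]
shift cm [22.48 -1.14  8.32] rot deg [-1.5  14.87 10.13]
```

drive_tool(targets=[0, 0, -3, 0, 0, 0, 0, 0, -6, 0, 0, 0, 2, 0, -6, 0, 0, 0, 5, -0.2, -6, 0, 0, 0, 8.5, -0.4, -6, 0, 0, 0, 12, -0.6, -6, -0.3, 3, 2, 15.5, -0.8, -6, -0.6, 6, 4, 19, -1, -6, -0.9, 9, 6, 22.5, -1.1, -6, -1.2, 12, 8, 22.5, -1.1, -5, -1.5, 14.9, 10.1, 22.5, -1.1, -3, -1.5, 14.9, 10.1, 22.5, -1.1, -1, -1.5, 14.9, 10.1])

```text
time: 14.05
position: [0.5169, -0.0453, 0.2439]
tool_rot: [0.798, 0.588, 0.105, -0.076]
ft_force: [-0.3, -0.2, -2.3]
grip_width: 0.0234
```

Run:
```python
from h import *
g=tipgoal([.5255,-.0135,.0385],.04);rel(g,RP)
```

```text
shift cm [-2.38 -0.15  9.  ] rot deg [0.14 0.08 0.1 ]
```

drive_tool(targets=[-0.5, 0, 1.5, 0, 0, 0, -0.9, 0, 3, 0, 0, 0, -1.4, -0.1, 5, 0, 0, 0, -1.9, -0.1, 7, 0, 0, 0, -2.3, -0.15, 8.5, 0, 0, 0, -2.4, -0.15, 9, 0, 0, 0, -2.4, -0.15, 9, 0, 0, 0, -2.4, -0.15, 9, 0, 0, 0])

```text
time: 14.72
position: [0.5161, -0.045, 0.1517]
tool_rot: [0.798, 0.588, 0.105, -0.076]
ft_force: [-0.8, 0.5, -1.8]
grip_width: 0.0237
```

Run:
```python
from h import *
g=tipgoal([.5255,-.0135,.0385],.04);rel(g,RP)
a=snap('scene','s8');a=cv2.imread('pics/s8.png')[150:260,240:360];snap('side','t8');b=cv2.imread('pics/t8.png')[160:280,195:315]
cv2.imwrite('pics/c9.png',np.hstack([cv2.resize(a,None,fx=3.3,fy=3.3,interpolation=cv2.INTER_CUBIC),cv2.resize(b,(396,363),interpolation=cv2.INTER_CUBIC)]))
snap('wrist','w8')
```

```text
shift cm [-0.   -0.04  0.09] rot deg [0.11 0.04 0.05]
```

View pics/c9.png

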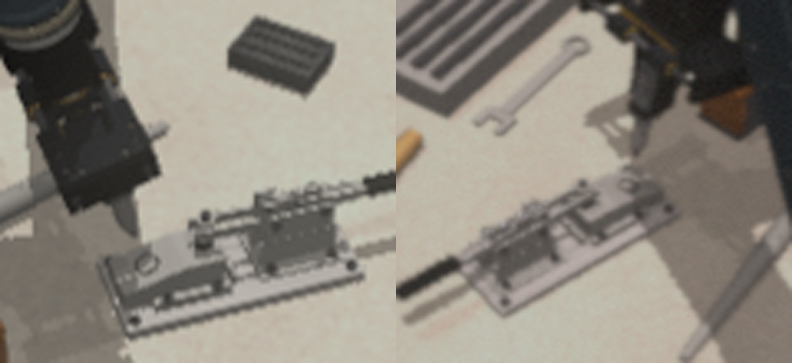

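View pics/w8.png

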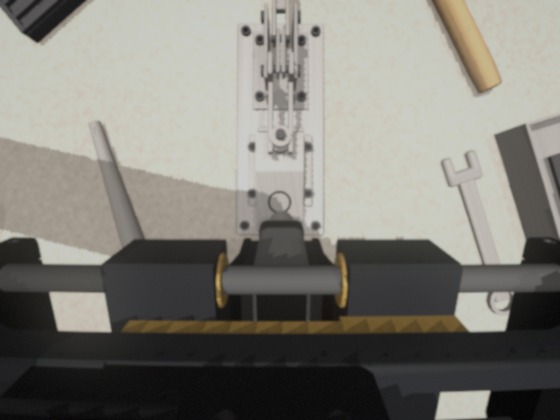

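Run:
```python
from h import *
a=cv2.imread('pics/s8.png')[205:250,260:310];b=cv2.imread('pics/t8.png')[190:235,250:300]
cv2.imwrite('pics/c10.png',np.hstack([cv2.resize(x,None,fx=8,fy=8,interpolation=cv2.INTER_CUBIC) for x in(a,b)]))
```

```text
(no output)
```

View pics/c10.png

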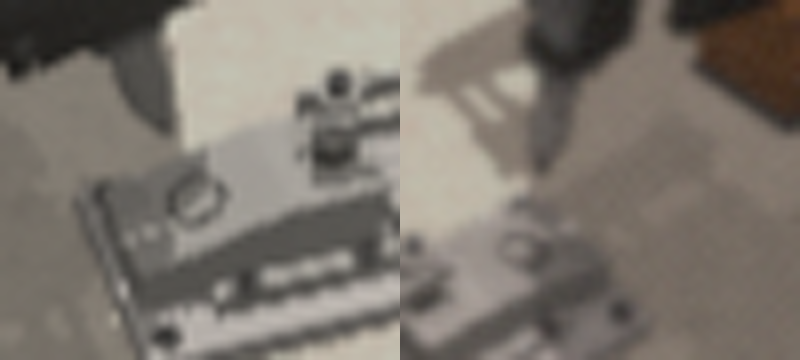

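Run:
```python
from h import *
S=cam('scene');Z=cam('side')
d=np.load('pics/w8.npz');p=d['p'];R=Rt.from_quat(d['q'])
pts=[p+R.apply(OFF-[0,0,k]) for k in(0,.012,.057)]
pts+= [[.5255,-.0135,.0385]]
print(np.round(pts,4).tolist())
a=(proj(S,pts)-[260,205]+.44)*8;b=(proj(Z,pts)-[250,190]+.44)*8+[400,0]
print(a.round(0).tolist(),b.round(0).tolist())
im=cv2.imread('pics/c10.png')
for q in np.r_[a,b]: cv2.circle(im,tuple(int(v) for v in q),4,(0,0,255),1)
cv2.imwrite('pics/c11.png',im)
f1=lambda u,v:(u/8-.44+260,v/8-.44+205);f2=lambda u,v:((u-400)/8-.44+250,v/8-.44+190)
W=cam('wrist',p,d['q']);print('ring',onplane(S,[f1(197,199)],.0385),onplane(Z,[f2(525,249)],.0385),onplane(W,[(279.5,202)],.0385))
```

```text
[[0.5237, -0.0242, 0.0789], [0.5228, -0.0271, 0.0905], [0.5191, -0.0382, 0.134], [0.5255, -0.0135, 0.0385]]
[[168.0, 136.0], [159.0, 115.0], [125.0, 33.0], [197.0, 206.0]] [[533.0, 169.0], [538.0, 147.0], [557.0, 62.0], [519.0, 247.0]]
ring [[ 0.52301546 -0.01156769  0.0385    ]] [[ 0.52276114 -0.01378305  0.0385    ]] [[ 0.52674466 -0.01350515  0.0385    ]]
```

View pics/c11.png

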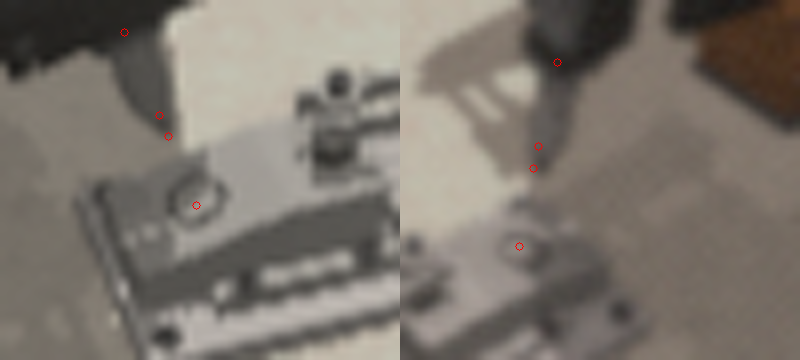

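Run:
```python
from h import *
S=cam('scene');Z=cam('side')
f1=lambda u,v:(u/8-.44+260,v/8-.44+205);f2=lambda u,v:((u-400)/8-.44+250,v/8-.44+190)
def tri(a,b):
    o1,d1=ray(S,[a]);o2,d2=ray(Z,[b]);x=np.linalg.lstsq(np.c_[d1[0],-d2[0]],o2-o1,rcond=None)[0]
    return o1+d1[0]*x[0],o2+d2[0]*x[1]
t=tri(f1(166,136),f2(540,174));r=tri(f1(197,199),f2(525,249))
print(t,r)
t=np.mean(t,0);r=np.mean(r,0)
v=t-r;print('height along n',v@n,'tangential x',v@xt,'y',v@yt)
```

```text
(array([ 0.5216718 , -0.02368416,  0.07707976]), array([ 0.52081827, -0.02460527,  0.07724286])) (array([ 0.5235165 , -0.01192736,  0.03916421]), array([ 0.52231039, -0.01322494,  0.0393714 ]))
height along n 0.03958943526785836 tangential x -0.0013405299989352531 y 0.0018472647055728297
```

The images put the tip about 40 mm off the ring and within 2 mm sideways. I'll correct 1 mm each way, come closer, and take a force baseline.

drive_tool(targets=[0.05, -0.05, 0.5, 0, 0, 0, 0.1, -0.1, 1.0, 0, 0, 0, 0.1, -0.1, 1.5, 0, 0, 0, 0.1, -0.1, 2.0, 0, 0, 0, 0.1, -0.1, 2.5, 0, 0, 0, 0.1, -0.1, 2.8, 0, 0, 0, 0.1, -0.1, 3.0, 0, 0, 0, 0.1, -0.1, 3.0, 0, 0, 0, 0.1, -0.1, 3.0, 0, 0, 0])

```text
time: 15.62
position: [0.5178, -0.0364, 0.1231]
tool_rot: [0.798, 0.588, 0.106, -0.076]
ft_force: [0.7, 0.1, -0.7]
grip_width: 0.024
```

```bash
cat >> h.py <<'E'
def force(k=16):
    f=[];m=[]
    for i in range(k):
        o=robot.get_obs();f.append(o['ft_force']);m.append(o['position']);robot.camera('side')
    f=np.array(f);print('F.n %.2f +- %.2f'%((f@n).mean(),(f@n).std()/k**.5),'F',f.mean(0).round(2),'pos',np.mean(m,0).round(4),'w',o['grip_width'],o['time'])
E
python3 - <<'E'
from h import *
force()
rel(tipgoal([.5265,-.0135,.0385],.010),RP)
a=snap('scene','s9');snap('side','t9')
a=cv2.imread('pics/s9.png')[205:250,260:310];b=cv2.imread('pics/t9.png')[190:235,250:300]
cv2.imwrite('pics/c12.png',np.hstack([cv2.resize(x,None,fx=8,fy=8,interpolation=cv2.INTER_CUBIC) for x in(a,b)]))
E
```

```text
F.n -1.64 +- 0.11 F [ 0.13 -0.06 -1.7 ] pos [ 0.5179 -0.0365  0.1233] w 0.02374905151114643 16.3667
shift cm [-0.08  0.15  0.12] rot deg [0.16 0.04 0.07]
```

View pics/c12.png

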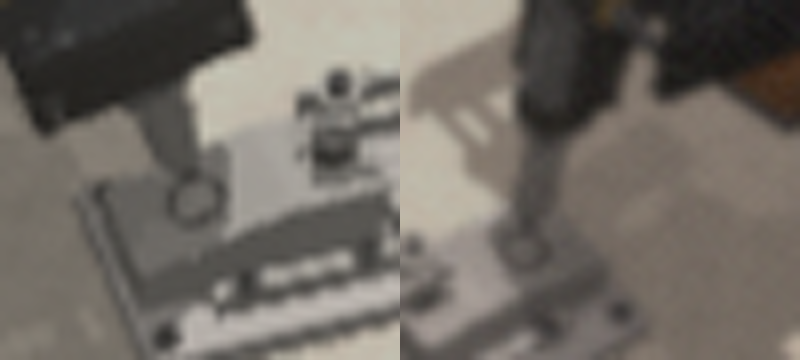

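Both views place the tip about 11 mm above the ring, on its axis. I'll advance slowly.

drive_tool(targets=[0, 0, 0.15, 0, 0, 0, 0, 0, 0.3, 0, 0, 0, 0, 0, 0.45, 0, 0, 0, 0, 0, 0.6, 0, 0, 0, 0, 0, 0.75, 0, 0, 0, 0, 0, 0.9, 0, 0, 0, 0, 0, 1.0, 0, 0, 0, 0, 0, 1.0, 0, 0, 0, 0, 0, 1.0, 0, 0, 0])

```text
time: 17.27
position: [0.5186, -0.034, 0.1135]
tool_rot: [0.798, 0.588, 0.106, -0.076]
ft_force: [0.0, 0.4, -2.3]
grip_width: 0.0237
```

Run:
```python
from h import *
force()
```

```text
F.n -1.75 +- 0.14 F [ 0.03  0.26 -1.74] pos [ 0.5186 -0.034   0.1136] w 0.024129742186967375 18.0167
```

No contact yet. Another 3 mm.

drive_tool(targets=[0, 0, 0.1, 0, 0, 0, 0, 0, 0.2, 0, 0, 0, 0, 0, 0.3, 0, 0, 0, 0, 0, 0.3, 0, 0, 0])

```text
time: 18.4
position: [0.519, -0.0333, 0.1107]
tool_rot: [0.798, 0.588, 0.106, -0.076]
ft_force: [-0.9, -0.5, 0.7]
grip_width: 0.0238
```

Run:
```python
from h import *
force()
```

```text
F.n 0.13 +- 0.13 F [-0.06 -0.6  -0.03] pos [ 0.5189 -0.0333  0.1108] w 0.023843693671193694 19.15
```

Force is up 1.8 N, so the tip is in about 2 mm. Another 4 mm.

drive_tool(targets=[0, 0, 0.1, 0, 0, 0, 0, 0, 0.2, 0, 0, 0, 0, 0, 0.3, 0, 0, 0, 0, 0, 0.4, 0, 0, 0, 0, 0, 0.4, 0, 0, 0, 0, 0, 0.4, 0, 0, 0])

```text
time: 19.7
position: [0.5193, -0.0323, 0.1068]
tool_rot: [0.798, 0.588, 0.106, -0.076]
ft_force: [-0.1, -0.7, 0.6]
grip_width: 0.0241
```

Run:
```python
from h import *
force(20)
o=robot.get_obs();print('angle to n',np.degrees(np.arccos(-Rt.from_quat(o['tool_rot']).apply([0,0,1])@n)))
a=snap('scene','s10');snap('side','t10')
a=cv2.imread('pics/s10.png')[205:250,260:310];b=cv2.imread('pics/t10.png')[190:235,250:300]
cv2.imwrite('pics/c13.png',np.hstack([cv2.resize(x,None,fx=8,fy=8,interpolation=cv2.INTER_CUBIC) for x in(a,b)]))
```

```text
F.n 1.54 +- 0.14 F [-0.12 -1.13  1.29] pos [ 0.5192 -0.0323  0.1069] w 0.023646787434703966 20.65
angle to n 0.17487595132770847
```

View pics/c13.png

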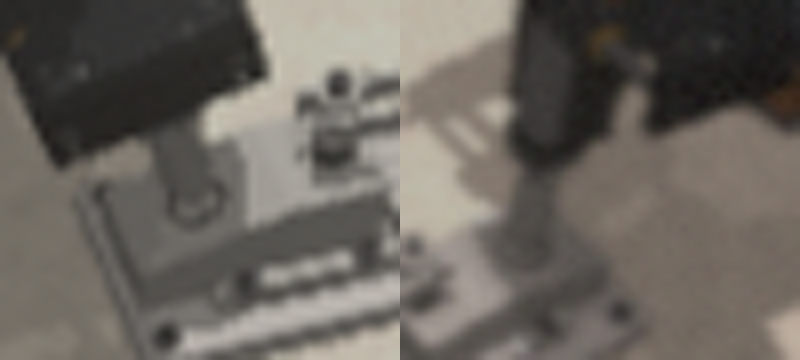

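Force is up 3.2 N, about 5.6 mm in, with the tip in the ring in both views and the probe square to within 0.2°. One last check for drift, then I'll hand in.

Run:
```python
from h import *
force(10)
o=robot.get_obs();print(np.abs(o['joint_velocities']).max())
print(robot.hand_in())
```

```text
F.n 1.52 +- 0.12 F [ 0.25 -1.17  1.29] pos [ 0.5192 -0.0323  0.1068] w 0.02367544577816143 21.25
0.0014993942794975425
the job is handed in; nothing more can be done
None
```

I closed the toggle clamp, took the hardness probe out of the stand, and handed in at 21.3 s with its tip pressed into the ring. No verdict is given on hand-in.

- **Clamp:** I pushed the handle down until it reached its stop, where the upward force rose to 11 N. The pictures afterwards showed it level with the pad on the block. I did not measure the pad's force on the block.
- **Press:** Force along the probe rose 3.2 N over the free-hanging baseline and held steady. By the spring figures that is about 5.6 mm in, inside the 3–9 mm window; I did not measure the tip's travel directly.
- **Position and angle:** The tip sat in the middle of the ring in both fixed views. The tool was 0.2° from square to the face, taking the face at its stated 15° slope.
- **Hold:** The probe was gripped at 24 mm opening with a 30 N squeeze, and the arm was still. The scraper and punch were still upright after the probe came out, and I saw nothing else disturbed, though I did not measure the bystanders again at the end.

**Disagreement:** The wrist camera and the two fixed cameras placed the ring about 4 mm apart. I therefore set the final position from where the tip and ring appeared together in the same pictures; they agreed to about 1–2 mm.

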